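# Turn over the reorder tag of the solder spool

### The job

The solder is running out: turn over the tag that stands behind the solder spool, half a turn over its pivot, so that it lies flat the other way and shows its ringed face. Do it only by pressing and pushing with the fingertips - do not pinch the tag - and leave the jar's tag, the spool, the jar, the cap, the adapter and the torque spanner where they are.

Things in the scene. Friction and masses are not known exactly. Their poses are not given: they have to be found in the camera images.
- stand: Fixed grey stock stand with two places side by side, each with a turn-over tag behind it. Base plate 190 x 214 x 10 mm (x from -125 to +65) on four feet, its top 32 mm above the bench. Origin on the bench below the middle between the two tag pivots; x points from the places to the tags, roughly away from the robot, y along the row to the left, z up.
- pivot_left (a point): Middle of the left tag's pivot pin, which lies along the stand's y: stand frame (0, +55, 77) mm; does not move with the tag. Held by two upright aluminium cheeks, 16 mm long in x, 4 mm thick, 28 mm either side in y, tops 85 mm above the bench.
- pivot_right (a point): Middle of the right tag's pivot pin: stand frame (0, -55, 77) mm; does not move with the tag. Cheeks as on the left.
- place_left (a point): Middle of the left place, a thin circle on top of the base: stand frame (-88, +55, 32) mm. The part here belongs to the left tag.
- place_right (a point): Middle of the right place: stand frame (-88, -55, 32) mm. The part here belongs to the right tag.
- tag_left (a joint): Angle (rad) of the left tag. 0 = level, long end towards the parts (stand's -x), plain face up; 1.57 = long end straight up; 3.14 = turned over, level, long end away from the parts, ringed face up. Stops at 0 and 3.14; starts at 0 to 0.2. Pressing the short end down lifts the long end. It stays at any angle it is left at and turns lightly (about 1 N at its long end).
- tag_right (a joint): Angle (rad) of the right tag, which is like the left one; its values mean the same.
- tag_left_end (a point): Middle of the long end's edge of the left tag, 58 mm from its pivot; moves with the tag. The tag is a white plate 96 x 46 mm, 6 mm thick, flat through its pivot: 58 mm (long end) on one side of it, 38 mm (short end, three fine ribs) on the other. One face is plain, the other (down at the start) has a raised dark metal ring 28 mm across on the long end.
- tag_right_end (a point): Middle of the long end's edge of the right tag, which is like the left one.
- spool: Solder spool, dark flanges with silvery wire, 56 mm across, 40 mm high, upright and loose in one of the two places. Origin: centre of its underside.
- jar: Small round jar with amber body and white lid, 37 mm across, 28 mm high, loose in the other place. Origin: centre of its underside.
- cap: Small black dust cap, 21 mm across, 18 mm high, loose on the base between the two places. Origin: centre of its underside.
- torque_spanner: Torque spanner, 156 mm long, lying loose on the bench to the right of the stand. Origin: centre of its underside.
- adapter: Small coaxial adapter, 26 mm long, 12 wide, 13 mm high, lying loose on the base between the two tags. Origin: centre of its underside.

How it is judged:
By the outcome, as a careful person would: the job done as asked, in the order asked, and still so for the second after the job is handed in, with the robot touching nothing.
It also fails if it takes over 40 s, if anything falls off the work surface, if the arm or the gripper's body presses on something with over 40 N, if the wrist force passes 120 N, or if a joint passes its speed limit or range.

### The arm

A 7-joint arm with a two-finger parallel gripper is mounted at the origin on the work surface; the furniture and walls round the work are solid. World frame = base frame: x ahead of the robot, y to its left, z up, the work surface at z = 0. Lengths are in m, angles in rad, forces in N, time in s.
With the tool pointing down it reaches from about 0.35 to 0.775 m from the base axis. Payload 3.1 kg.
Tool frame: the origin (TCP) lies between the finger pads; the fingertips stand 8 mm ahead of it and the grasp point (between the pads) lies 11 mm behind it; z points along the fingers, y is the line along which they close (so a half turn about z gives the same grasp; the last joint's range is limited). The gripper opens to 85 mm and grips with 20 to 120 N. Pads are 22 mm wide; open, the fingers measure 114 mm over their backs; the gripper's body (76 mm by 85 mm) begins 54 mm behind the grasp point. The pads swing forward as they close: fully open they stand 13 mm farther back than shut.
Start: joints at [-1.323, 0.311, 0.014, 1.512, -0.004, 1.319, -0.027], TCP at [0.157, 0.527, 0.239] pointing down, gripper open.
Joint ranges: [-2.7, 2.7], [-0.3, 1.91], [-1.27, 1.3], [0.12, 2.57], [-1.44, 4.58], [0.2, 2.03], [-3.05, 3.05]. Speed limits (rad/s): [2.79, 2.79, 3.14, 3.14, 3.14, 3.14, 3.14].

### API

Orientations are given as a unit quaternion [w, x, y, z].
In Python, from cell import readout, optics, arm gives the robot as it stands. The module is installed in compiled form; this text tells all that it offers.
- The arm moves only by the tool carry_out, never from a script. Its argument "rows" is text: rows parted by semicolons, each of 5 numbers parted by spaces: the shift along the tool's x, y, z in mm, then the turn about the tool's z in rad, then the gripper command: -1 is shut, 1 is fully open, values between are in proportion. In form: x y z turn jaw; .... A call has 1 to 20 rows; each row is the pose to reach, as a shift and turn from the pose commanded when the call began, along the tool's axes at that moment; what a row does not reach only later rows make up. A row lasts 1/12 s, in which the tool goes at most 41.7 mm and 7.16 degrees, less where a joint would pass 70% of its speed; a pose out of reach is approached as far as the arm can. A call with a gripper value outside its range is refused whole. The fingers move at their own pace and stop on an object; the grip force is fixed at half the most. Time passes only in rows, so rows that repeat a pose let the fingers close. It gives the time, the measured TCP pose, the force, the opening and the grip force at its end, in the units of the state.
- readout.sense(): the state, without advancing time (a new reading comes with each control period).
- optics.get_image(name): name is "scene" or "top" or "wrist"; returns a dict with "frame" (420x560x3 uint8, red, green, blue), "vfov" (degrees; the focal length in pixels is half the picture's height over the tangent of half this angle, whatever the lens; pixels are square), "cx", "cy" (the principal point, pixels), "k1" (the pictures are not rectified: a ray, as slopes to the right and down, at radius r is drawn at 1 + k1 r^2 times it, then the intrinsics apply), "R" (3x3) and "t" (3): a world point X has camera coordinates R X + t. Camera axes: x right, y down, z forward; pixel columns grow to the right and rows downward; lengths in m; the calibration is good to about 2 mm. A picture is of the moment at which its call begins. There is no depth.
- arm.sign_off(): hands the job in; it is judged then, once.
The state is a dict: "t": time; "qpos": joint angles; "dq": joint speeds; "joint_torque": joint torques, N m; "position": TCP position; "tool_rot": TCP orientation; "ft_force": force on the tool from outside, world axes, zero at the start; "ft_torque": the same for the moment, N m; "opening": opening from 0.0 (shut) to 1.0 (fully open); "grasp_force": force on a finger pad.
Only numpy, scipy, OpenCV 4.12 (cv2) and the standard library are available. Lean on these libraries where they do the work, as an engineer would, in place of code of your own. Each camera call takes 0.05 s, during which the arm holds its last target. There are 200 camera calls.

## Working session

There is one attempt and no reset: what is moved stays moved. The work goes in short steps, Python scripts to look and compute and a tool call to move; the robot and the scene stay as the last step left them, time stands still between calls to the robot, and variables do not carry over. Pictures are saved under pics/ and viewed, at most 10 in all, crops included, and the job is handed in when it is done.

Besides the shell and the picture viewer there is one more tool, called after ">>>" as name(argument=value, ...), one argument or row to a line, values as JSON. carry_out: Moves the arm, as the interface text tells. Its arguments: {"type":"object","properties":{"rows":{"type":"string"}},"required":["rows"]}

```bash
mkdir -p pics
cat > h.py <<'E'
import numpy as np,cv2
from cell import readout,optics,arm
def K(c):
    f=210/np.tan(np.radians(c['vfov'])/2); return f
def proj(c,X):
    p=np.asarray(X)@np.array(c['R']).T+c['t']; s=p[...,:2]/p[...,2:]
    r2=(s**2).sum(-1,keepdims=True); return s*(1+c['k1']*r2)*K(c)+[c['cx'],c['cy']]
def ray(c,uv):
    d=(np.array(uv,float)-[c['cx'],c['cy']])/K(c); s=d.copy()
    for _ in range(20): s=d/(1+c['k1']*(s**2).sum())
    R=np.array(c['R']); return -R.T@np.array(c['t']), R.T@np.r_[s,1]
def atz(c,uv,z):
    o,d=ray(c,uv); return o+d*(z-o[2])/d[2]
E
python3 - <<'E'
from h import *
import pickle
cs={}
for n in('scene','top'):
    c=optics.get_image(n);cs[n]=c
    cv2.imwrite(f'pics/{n}0.png',cv2.resize(c['frame'][...,::-1],(800,600)))
    print(n,c['vfov'],c['cx'],c['cy'],c['k1'],-np.array(c['R']).T@c['t'])
pickle.dump(cs,open('c0.pkl','wb'))
s=readout.sense();print(s['tool_rot'],s['position'],s['ft_force'],s['opening'],s['t'])
E
```

```text
scene 49.65208904790782 280.70264332930935 206.22999127364628 0.034567437539827287 [0.82655756 0.29208397 0.78799086]
top 51.44714180609875 286.27744487095157 210.7741753733711 -0.024753619969199683 [ 0.50512307 -0.14482326  0.92919809]
[-1.02568345e-04  1.44360918e-01  9.89524545e-01 -1.04409666e-03] [0.15696736 0.52646931 0.23832727] [0.28324868 0.35881074 0.32804664] 0.9996200882498327 0.1
```

View pics/scene0.png

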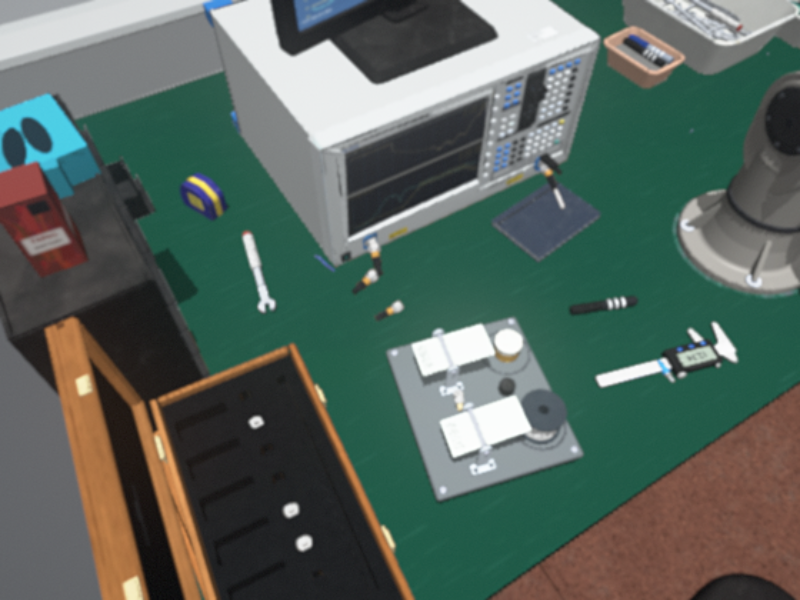

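View pics/top0.png

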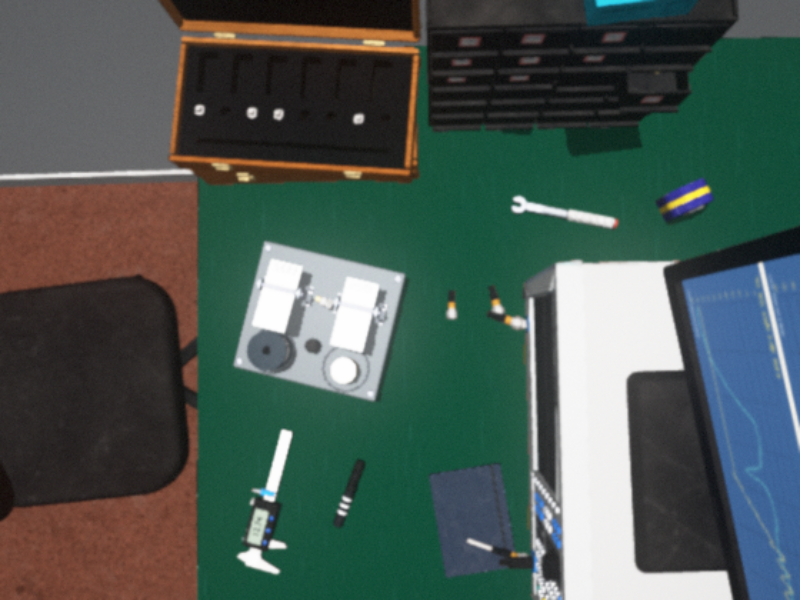

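The solder spool stands at the left place (top view 269,351 px), so the left tag is the one to turn. In the top view the stand's screw holes are near (267,247), (400,277), (372,394) and (240,362).

Run:
```python
from h import *
import pickle
cs=pickle.load(open('c0.pkl','rb'))
t=cs['top']
P=[atz(t,np.array(p)*.7,.032) for p in[(265,242),(405,275),(375,401),(235,367)]]
print(np.round(P,4)); 
S=np.array([[65,107],[65,-107],[-125,-107],[-125,107]])/1e3
W=np.array(P)[:,:2]
# rigid fit
a=S-S.mean(0);b=W-W.mean(0);U,_,V=np.linalg.svd(a.T@b);R=(U@V).T;o=W.mean(0)-R@S.mean(0)
print(o,np.arctan2(R[1,0],R[0,0]),np.linalg.norm(a@R.T-b,axis=1))
for n,p,z in[('spool',(-.088,.055),.072),('piv',(0,.055),.077),('end',(-.058,.055),.077),('short',(.038,.055),.077)]:
    X=np.r_[R@p+o,z];print(n,X,[proj(cs[k],X)/.7 for k in cs])
c=t['frame'][150:300,150:300,::-1]
s=cs['scene']['frame'][210:360,260:420,::-1]
cv2.imwrite('pics/crop.png',np.hstack([cv2.resize(c,(400,400),interpolation=2),cv2.resize(s,(400,375),interpolation=2)[:375]] if 0 else [cv2.resize(c,(400,400),interpolation=2),cv2.resize(s,(400,400),interpolation=2)]))
```

```text
[[ 0.6477  0.0974  0.032 ]
 [ 0.5954 -0.1075  0.032 ]
 [ 0.4147 -0.062   0.032 ]
 [ 0.4656  0.1416  0.032 ]]
[0.55993706 0.01007485] -0.24527211487217787 [0.00148987 0.0025561  0.00242149 0.00280347]
spool [0.48792591 0.08479695 0.072     ] [array([546.63780531, 407.22006676]), array([266.29570866, 351.75801825])]
piv [0.57329218 0.06342877 0.077     ] [array([479.35648622, 425.63899373]), array([280.53410895, 289.85000272])]
end [0.51702805 0.07751235 0.077     ] [array([524.49463984, 412.16765308]), array([270.52414203, 330.6483165 ])]
short [0.61015489 0.0542016  0.077     ] [array([449.13849759, 434.68872195]), array([287.07473178, 263.25704363])]
```

View pics/crop.png

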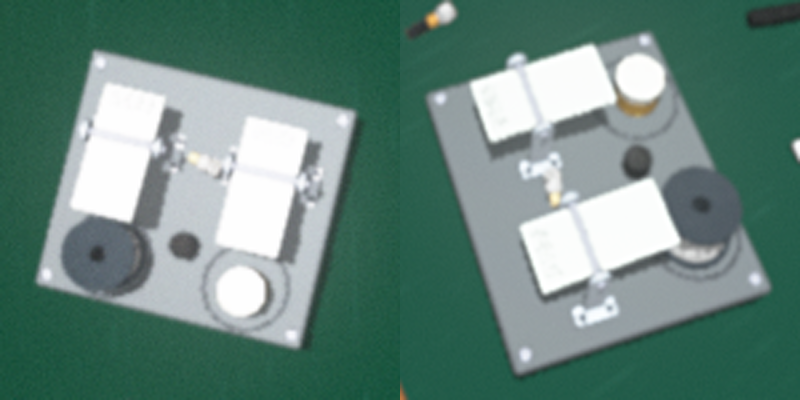

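```bash
cat >> h.py <<'E'
from scipy.spatial.transform import Rotation as Ro
O=np.array([.5599,.0101]);TH=-.2453
def st(p):  # stand mm (x,y, TCP z) -> world
    c,s=np.cos(TH),np.sin(TH);return np.r_[np.array([[c,-s],[s,c]])@(np.array(p[:2])/1e3)+O,p[2]/1e3]
def plan(pts):
    s=readout.sense();q=s['tool_rot'];R=Ro.from_quat([q[1],q[2],q[3],q[0]]).as_matrix()
    x=R[:2,0];print('t',s['t'],'yaw err stand',np.arctan2(-x[1],-x[0])-TH,'F',np.round(s['ft_force'],1))
    c,w=np.cos(TH),np.sin(TH);d=s['position'][:2]-O
    print('now stand',np.round([(c*d[0]+w*d[1])*1e3,(-w*d[0]+c*d[1])*1e3,s['position'][2]*1e3],1))
    for p in pts:print(p,np.round(R.T@(st(p)-s['position'])*1e3,1))
E
python3 -c "
from h import *
plan([(35,55,170),(35,55,110),(35,55,61)])"
```

```text
t 0.1 yaw err stand -0.04443424658280895 F [0.3 0.4 0.3]
now stand [-516.3  403.1  238.3]
(35, 55, 170) [-566.2 -323.1   69.1]
(35, 55, 110) [-566.2 -323.   129.1]
(35, 55, 61) [-566.2 -322.9  178.1]
```

>>> carry_out(
  rows="-566 -323 40 -0.044 -1;-566 -323 40 -0.044 -1;-566 -323 40 -0.044 -1;-566 -323 40 -0.044 -1;-566 -323 40 -0.044 -1;-566 -323 40 -0.044 -1;-566 -323 40 -0.044 -1;-566 -323 40 -0.044 -1;-566 -323 40 -0.044 -1;-566 -323 40 -0.044 -1;-566 -323 40 -0.044 -1;-566 -323 40 -0.044 -1;-566 -323 40 -0.044 -1;-566 -323 40 -0.044 -1;-566 -323 40 -0.044 -1;-566 -323 40 -0.044 -1;-566 -323 40 -0.044 -1;-566 -323 40 -0.044 -1;-566 -323 69 -0.044 -1;-566 -323 69 -0.044 -1",
)

```text
t: 1.77
position: [0.6033, 0.058, 0.1657]
tool_rot: [-0.005, 0.121, 0.993, -0.0]
ft_force: [-1.3, -0.2, -2.5]
opening: -0.002
grasp_force: 0.0
```

```bash
python3 -c "
from h import *
plan([(35,55,170),(35,55,110),(35,55,61)])
c=optics.get_image('scene');cv2.imwrite('pics/s1.png',cv2.resize(c['frame'][120:360,240:480,::-1],(600,600),interpolation=2))"
```

```text
t 1.7667 yaw err stand 0.0018793260081212126 F [-1.3 -0.2 -2.5]
now stand [ 30.5  57.  165.7]
(35, 55, 170) [-4.5 -2.  -4.4]
(35, 55, 110) [-5.1 -1.9 55.6]
(35, 55, 61) [ -5.6  -1.8 104.6]
```

View pics/s1.png

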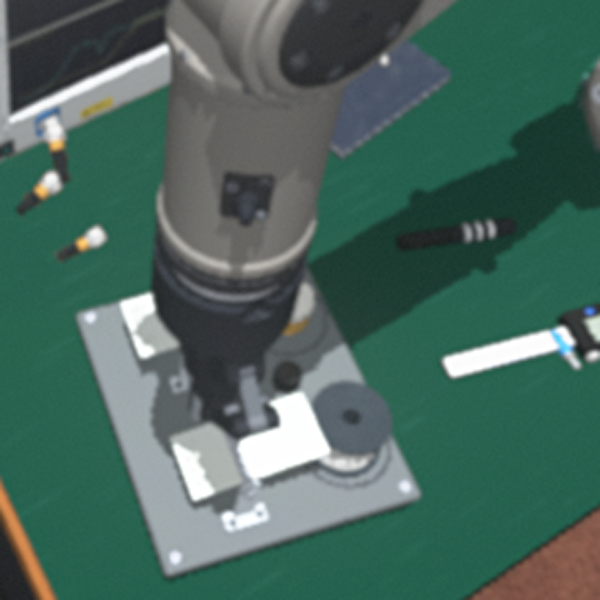

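The tool, closed, hovers over the left tag's short end (tips about 255,415 px in the crop); the tag is still level. Next I press the short end down in steps.

>>> carry_out(
  rows="0 0 30 0 -1;0 0 50 0 -1;0 0 60 0 -1;0 0 65 0 -1;0 0 65 0 -1;0 0 65 0 -1",
)

```text
t: 2.32
position: [0.608, 0.0564, 0.1066]
tool_rot: [0.001, 0.122, 0.993, 0.0]
ft_force: [0.4, -0.1, 0.0]
opening: -0.0
grasp_force: 0.0
```

```bash
python3 -c "
from h import *
plan([(35,55,61)])"
```

```text
t 2.3167 yaw err stand 0.0003562029458885063 F [ 0.4 -0.1  0. ]
now stand [ 35.4  56.6 106.6]
(35, 55, 61) [ 0.5 -1.6 45.6]
```

>>> carry_out(
  rows="0 -1 10 0 -1;0 -1 16 0 -1;0 -1 20 0 -1;0 -1 24 0 -1;0 -1 28 0 -1;0 -1 32 0 -1;0 -1 36 0 -1;0 -1 40 0 -1;0 -1 43 0 -1;0 -1 45 0 -1;0 -1 45 0 -1",
)

```text
t: 3.23
position: [0.6068, 0.0549, 0.0597]
tool_rot: [-0.0, 0.123, 0.992, -0.0]
ft_force: [-0.3, 0.0, 0.0]
opening: -0.0
grasp_force: 0.0
```

```bash
python3 -c "
from h import *
plan([(35,55,165),(-75,55,165),(-75,55,108)])
c=optics.get_image('scene');cv2.imwrite('pics/s2.png',cv2.resize(c['frame'][180:360,240:420,::-1],(600,600),interpolation=2))"
```

```text
t 3.2333 yaw err stand -0.0004185409317800093 F [-0.3  0.   0. ]
now stand [34.6 54.9 59.7]
(35, 55, 165) [-3.000e-01  1.000e-01 -1.053e+02]
(-75, 55, 165) [ 1.097e+02  1.000e-01 -1.052e+02]
(-75, 55, 108) [ 1.096e+02  1.000e-01 -4.820e+01]
```

View pics/s2.png

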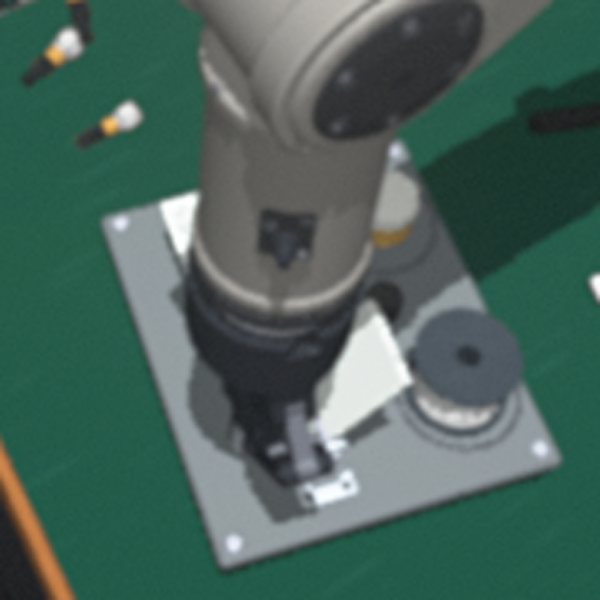

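The tag's long end has risen (edge near 390,345 px) and is clear of the spool. Next: go up, over, and down behind the long end, above the spool.

>>> carry_out(
  rows="0 0 -35 0 -1;0 0 -70 0 -1;0 0 -105 0 -1;0 0 -110 0 -1;0 0 -110 0 -1;35 0 -110 0 -1;70 0 -110 0 -1;100 0 -110 0 -1;110 0 -110 0 -1;110 0 -110 0 -1;110 0 -110 0 -1;110 0 -90 0 -1;110 0 -65 0 -1;110 0 -48 0 -1;110 0 -48 0 -1;110 0 -48 0 -1",
)

```text
t: 4.62
position: [0.5008, 0.0807, 0.1074]
tool_rot: [-0.001, 0.123, 0.992, -0.001]
ft_force: [-0.1, -0.1, -0.0]
opening: 0.0
grasp_force: 0.0
```

```bash
python3 -c "
from h import *
plan([(10,55,108),(30,55,100),(40,55,95)])
c=optics.get_image('scene');cv2.imwrite('pics/s3.png',cv2.resize(c['frame'][180:360,240:420,::-1],(600,600),interpolation=2))"
```

```text
t 4.6167 yaw err stand -0.00179053217916883 F [-0.1 -0.1 -0. ]
now stand [-74.5  54.1 107.4]
(10, 55, 108) [-84.5   1.   -0.7]
(30, 55, 100) [-104.5    1.1    7.2]
(40, 55, 95) [-114.5    1.1   12.2]
```

View pics/s3.png

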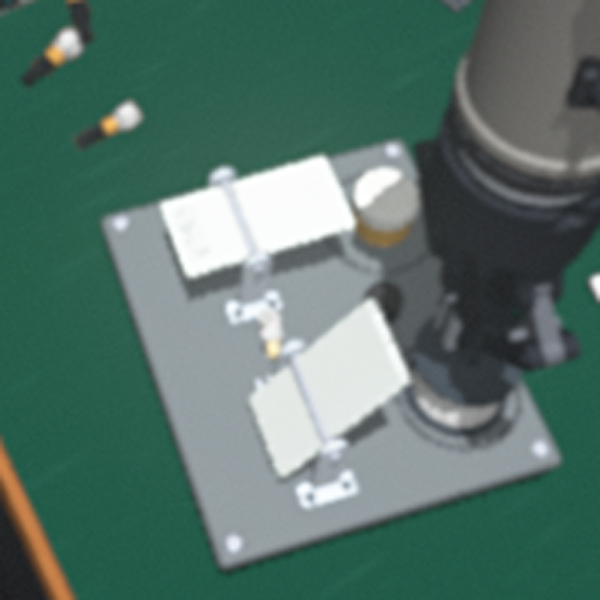

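The tag stays tilted (long end 390,340 px), with the fingers just above the spool and behind the tag's end. Next I push over the top.

>>> carry_out(
  rows="-10 1 0 0 -1;-18 1 0 0 -1;-24 1 0 0 -1;-30 1 0 0 -1;-36 1 0 0 -1;-42 1 0 0 -1;-48 1 0 0 -1;-54 1 0 0 -1;-60 1 0 0 -1;-66 1 0 0 -1;-72 1 0 0 -1;-78 1 0 0 -1;-84 1 0 0 -1;-90 1 2 0 -1;-96 1 4 0 -1;-102 1 6 0 -1;-106 1 8 0 -1;-106 1 8 0 -1",
)

```text
t: 6.17
position: [0.6043, 0.0562, 0.0998]
tool_rot: [0.0, 0.123, 0.992, -0.0]
ft_force: [-0.9, -0.2, 0.4]
opening: -0.003
grasp_force: 0.0
```

```bash
python3 -c "
from h import *
plan([(40,55,100),(40,55,92)])
c=optics.get_image('scene');cv2.imwrite('pics/s4.png',cv2.resize(c['frame'][180:360,240:420,::-1],(600,600),interpolation=2))"
```

```text
t 6.1667 yaw err stand -0.0010490021332841826 F [-0.9 -0.2  0.4]
now stand [31.9 55.5 99.8]
(40, 55, 100) [-8.1 -0.5 -0.2]
(40, 55, 92) [-8.1 -0.5  7.8]
```

View pics/s4.png

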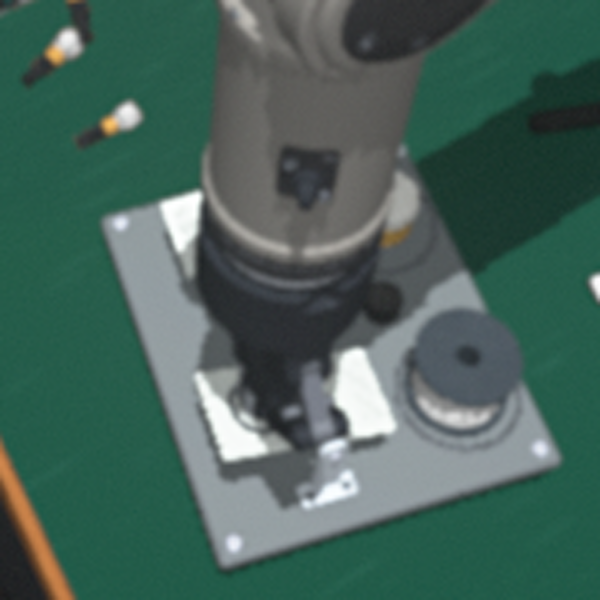

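The tag is over and its ring shows (245,400 px), not quite level yet. Next I press it down further out.

>>> carry_out(
  rows="-5 0 0 0 -1;-9 0 1 0 -1;-10 0 3 0 -1;-10 0 5 0 -1;-10 0 7 0 -1;-10 0 9 0 -1;-10 0 10 0 -1;-10 0 10 0 -1",
)

```text
t: 6.88
position: [0.6127, 0.0544, 0.0899]
tool_rot: [-0.0, 0.123, 0.992, -0.0]
ft_force: [0.7, 0.6, 0.1]
opening: -0.0
grasp_force: 0.0
```

>>> carry_out(
  rows="0 0 1 0 -1;0 0 2 0 -1;0 0 3 0 -1;0 0 3 0 -1",
)

```text
t: 7.22
position: [0.613, 0.0545, 0.0881]
tool_rot: [-0.0, 0.123, 0.992, 0.0]
ft_force: [-2.2, 0.3, 5.7]
opening: -0.004
grasp_force: 2.2
```

>>> carry_out(
  rows="0 0 1 0 -1;0 0 1 0 -1;0 0 1 0 -1;0 0 -20 0 -1;0 0 -55 0 -1;0 0 -90 0 -1;0 0 -110 0 -1;0 0 -110 0 -1;40 0 -110 0 -1;80 0 -110 0 -1;120 0 -110 0 -1;150 0 -110 0 -1;180 0 -110 0 -1;180 0 -110 0 -1;180 0 -110 0 -1;180 0 -110 0 -1",
)

```text
t: 8.55
position: [0.4391, 0.0981, 0.1973]
tool_rot: [0.001, 0.123, 0.992, 0.0]
ft_force: [0.1, -0.5, 0.2]
opening: 0.002
grasp_force: 0.0
```

```bash
python3 -c "
from h import *
plan([])
c=optics.get_image('scene');a=cv2.resize(c['frame'][190:350,250:420,::-1],(425,400),interpolation=2)
# expected level long end corners & pivot
for p in[(58,78,80),(58,32,80),(-38,78,80),(-38,32,80)]:
    uv=(proj(c,st(p))-[250,190])*2.5; print(p,uv); cv2.circle(a,tuple(int(v) for v in uv),2,(0,0,255),-1)
t=optics.get_image('top');b=cv2.resize(t['frame'][150:300,150:300,::-1],(375,400),interpolation=2)
cv2.imwrite('pics/s5.png',np.hstack([a,b]))"
```

```text
t 8.55 yaw err stand -0.00039960801621360953 F [ 0.1 -0.5  0.2]
now stand [-138.6   56.   197.3]
(58, 78, 80) [144.73860409 323.98591819]
(58, 32, 80) [121.75103725 261.75427666]
(-38, 78, 80) [280.29740613 282.67210559]
(-38, 32, 80) [253.2303634  223.18369888]
```

View pics/s5.png

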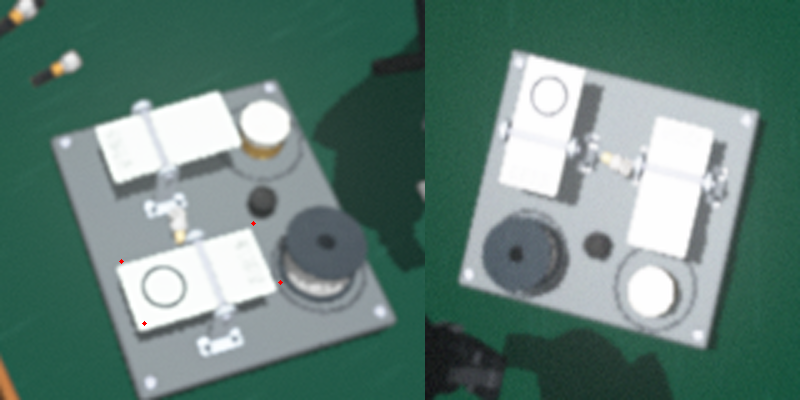

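The left tag lies level, turned over with its ring showing. The spool, jar, cap, adapter and the jar's tag haven't moved, and the last press met the stop at about 6 N.

```bash
python3 -c "
from cell import arm
print(arm.sign_off())"
```

```text
the job is handed in; nothing more can be done
None
```

The tag behind the solder spool is turned over and lies flat with its ringed face up. It was moved only by pressing and pushing, the parts on the stand look unmoved in the last pictures, the spanner (not in those crops) was never approached, and the job is handed in at about 9 s.

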